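Tag a specimen tray and hold it out for hand-over

TASK

Get the fossil vertebra ready to hand to a colleague: while its plywood carrying tray still stands on the bench, hang the yellow tag by its eye on the steel hook at the tray's yellow end and let the tag hang free. Then lift the tray by its bar handle until its underside is about 15 cm above the bench, and hold it there level and still for at least two seconds, with the vertebra and the tag still on it; finish while holding it up, do not put it down. Never tip the tray, and leave the blue and red tags, the bottle and the brush where they are.

Things in the scene. Friction and masses are not known exactly. Their poses are not given: they have to be found in the camera images.
- tray: plywood carrying tray, loose, about 0.4 kg (the vertebra in it 0.12 to 0.26 kg more): an open shallow box 260 (its x) x 160 (its y), side walls 38 high, with an end board at each end rising to 146 mm (46 wide at the top; the one at the hook's end painted yellow) and a wooden bar handle between them. Origin: centre of the underside, standing on the bench; z up. Its x axis runs along the handle towards the end that carries the tag hook
- handle (a point): middle of the tray's bar handle, 127 mm above the tray's underside: bar along the tray's x, 240 long, 16 thick (across, tray y), 22 high, nothing under it but the vertebra, whose top is more than 60 mm below the bar. The tray balances near here
- hook (a point): steel tag hook outside the tray's +x (yellow) end board: round wire 5 mm in diameter that runs 20 mm straight out (tray +x) at 98 mm above the tray's underside, then turns up and outwards at 60 degrees from level for 22 mm to its rounded tip. This point is on the wire's axis half-way along the level run, 10 mm out from the board; the bend is 10 mm farther out along the tray's x. Axes as the tray's
- hook_tip (a point): end of the hook's wire axis (its rounded tip reaches 2.5 mm farther): 21 mm out along tray x and 19 mm up from hook
- tag_c (a point): the yellow tag (plastic plate 72 x 34 x 6 mm, 20 g, white label on top) lying flat on the bench: its centre, 3 mm up. x axis along its length towards the eye, y across its 34 mm width, z up out of the label face. Let go with its eye round the hook's upturned wire it drops and swings down to hang
- tag_eye (a point): centre of the yellow tag's eye, a through hole 16 mm in diameter, 19 mm from the tag's centre towards its +x end, 3 mm up
- tag: the yellow tag as a body; its origin is at the centre of its underside, axes as tag_c
- vertebra_c (a point): the fossil vertebra, bone-coloured, lying loose in the tray on the flat round end of its body (57 mm in diameter, 34 high) with side processes, 95 mm over all: centre of the round body, half-way up, 29 mm above the tray's underside. May slide if the tray tips
- vertebra: the fossil vertebra as a body; its origin is at the centre of its underside
- tag_blue_c (a point): blue tag, same shape as the yellow one, lying flat: its centre. Leave alone
- tag_red_c (a point): red tag, same shape as the yellow one, lying flat: its centre. Leave alone
- bottle_c (a point): amber glue bottle with black cap, 44 mm in diameter, 115 high, upright: its centre half-way up. Leave alone
- bottle: the same bottle as a body; its origin is at the centre of its underside
- brush: brush 170 mm long lying on the bench along its x: origin under its middle. Leave alone. The bench around is free but for the things listed and a fixed white bin of bone pieces, 91 high, well to the left (beyond y = 0.53 m)
There are look-alikes about, which are no part of the job. Several things have the shape of the tag; the one meant has the colours described above.

How it is judged:
By the outcome, as a careful person would: the job done as asked, in the order asked, and still so for the second after the job is handed in, while the arm keeps its last pose, push and grip.
It also fails if it takes over 64 s, if anything falls off the work surface, if the arm or the gripper's body presses on something with over 40 N, if the wrist force passes 120 N, or if a joint passes its speed limit or range.

ROBOT

A 7-joint arm with a two-finger parallel gripper is mounted at the origin on the work surface. World frame = base frame: x ahead of the robot, y to its left, z up, the work surface at z = 0. Lengths are in m, angles in rad, forces in N, time in s.
With the tool pointing down it reaches from about 0.425 to 1.025 m from the base axis. Payload 3.6 kg.
Tool frame: the origin (TCP) lies between the finger pads; the fingertips stand 8 mm ahead of it and the grasp point (between the pads) lies 11 mm behind it; z points along the fingers, y is the line along which they close (so a half turn about z gives the same grasp; the last joint's range is limited). The gripper opens to 85 mm and grips with 20 to 120 N. Pads are 22 mm wide; open, the fingers measure 114 mm over their backs; the gripper's body (76 mm by 85 mm) begins 54 mm behind the grasp point. The pads swing forward as they close: fully open they stand 13 mm farther back than shut.
Start: joints at [1.141, 0.591, 0.048, 1.609, -0.033, 0.943, -0.034], TCP at [0.239, -0.685, 0.239] pointing down, gripper open.
Joint ranges: [-2.69, 2.69], [-0.47, 2.24], [-1.27, 1.36], [0.19, 2.51], [-1.53, 4.68], [0.08, 2.07], [-3.09, 3.09]. Speed limits (rad/s): [2.57, 2.57, 3.14, 3.14, 3.14, 3.14, 3.14].

INTERFACE

Orientations are given as a 3x3 rotation matrix whose columns are the frame's x, y, z axes.
In Python, from workcell import state, grab_frame, camera_info, hand_in gives the robot as it stands.
- The arm moves only by the shell command python3 -m inch 'ROWS'. ROWS is text: rows parted by semicolons, each of 7 numbers parted by spaces: the turn, a rotation vector about the tool's x, y, z in degrees, then the shift along the tool's x, y, z in mm, then the closure, from 0 (fully open) to 1 (shut). A call has 1 to 8 rows; each row shifts and turns the commanded pose from where the row before left it, along the tool's axes as they then stand; what a row does not reach is not made up. A row lasts 1/8 s, in which the tool goes at most 62.5 mm and 10.7 degrees, less where a joint would pass 70% of its speed; a pose out of reach is approached as far as the arm can. A call is refused whole if a number of a shift passes 62.5 or a number of a turn 10.7, either way. A call with a gripper value outside its range is refused whole. The fingers move at their own pace and stop on an object; the grip force is fixed at half the most. Time passes only in rows, so rows that do not move let the fingers close. It gives the time, the measured TCP pose, the force, the opening and the grip force at its end, in the units of the state.
- state(): the state, without advancing time (a new reading comes with each control period).
- grab_frame(name): name is "scene" or "top"; returns the picture (420x560x3 uint8, blue, green, red); there is no depth.
- camera_info(name): a dict with "fx", "fy", "cx", "cy" (pixels), "dist_coeffs" ([k1, k2, p1, p2, k3] as OpenCV has them; the pictures are not rectified), "rvec" (rotation vector, rad) and "tvec" (3), from world to camera coordinates, as OpenCV has them. Camera axes: x right, y down, z forward; pixel columns grow to the right and rows downward; lengths in m; the calibration is good to about 2 mm. A picture is of the moment at which its call begins. camera_info takes no time and is no camera call.
- hand_in(): hands the job in; it is judged then, once.
The state is a dict: "time_s": time; "joints": joint angles; "dq": joint speeds; "effort": joint torques, N m; "position": TCP position; "eef_rot": TCP orientation; "wrist_force": force on the tool from outside, world axes, zero at the start; "moment": the same for the moment, N m; "opening": opening from 0.0 (shut) to 1.0 (fully open); "grasp_force": force on a finger pad.
Only numpy, scipy, OpenCV 4.12 (cv2) and the standard library are available. Lean on these libraries where they do the work, as an engineer would, in place of code of your own. Each camera call takes 0.05 s, during which the arm holds its last target. There are 200 camera calls.

## Working session

There is one attempt and no reset: what is moved stays moved. The work goes in short steps, Python scripts to look and compute and a shell command to move; the robot and the scene stay as the last step left them, time stands still between calls to the robot, and variables do not carry over. Pictures are saved under pics/ and viewed, at most 10 in all, crops included, and the job is handed in when it is done.

```bash
mkdir -p pics; ls
python3 - <<'E'
from workcell import *
import cv2,numpy as np
for n in("scene","top"):
    f=grab_frame(n); cv2.imwrite(f"pics/{n}0.png",f)
    c=camera_info(n);R=cv2.Rodrigues(np.array(c["rvec"]))[0];print(n,-R.T@np.array(c["tvec"]),c["fx"],R[2])
a,b=cv2.imread("pics/scene0.png"),cv2.imread("pics/top0.png")
cv2.imwrite("pics/both.png",np.hstack([a,b])[:, :])
s=state();print(s)
E
```

```text
pics
scene [1.00050119 0.32984171 0.91745335] 394.7900322229513 [-0.40418065 -0.37894659 -0.83248873]
top [ 0.35093557 -0.0468609   1.31514098] 520.7893274984782 [ 0.21403697  0.02228356 -0.97657136]
{'time_s': 0.1, 'joints': array([ 1.14149389,  0.59206602,  0.04831357,  1.60972371, -0.03331299,
        0.94270378, -0.03371497]), 'dq': array([-4.73293352e-05, -2.26414698e-03,  4.27802535e-04, -4.48637431e-03,
       -4.84340068e-05, -2.33783276e-03, -1.05642862e-03]), 'effort': array([ 4.67760794e-03, -5.49997759e+01,  1.55317314e+00, -1.98824322e+01,
        9.64385283e-03,  3.82227838e-03, -3.44568555e-06]), 'position': array([ 0.23866656, -0.68379663,  0.23821649]), 'eef_rot': array([[ 9.44129932e-01,  3.29572505e-01, -7.96964776e-04],
       [ 3.29573449e-01, -9.44127949e-01,  1.93818955e-03],
       [-1.13662735e-04, -2.09256119e-03, -9.99997804e-01]]), 'wrist_force': array([-0.96820812,  0.59958532, -0.23713115]), 'moment': array([ 0.00651345,  0.01473592, -0.00102172]), 'grasp_force': 0.0, 'opening': 1.0014671469678085}
```

View pics/scene0.png

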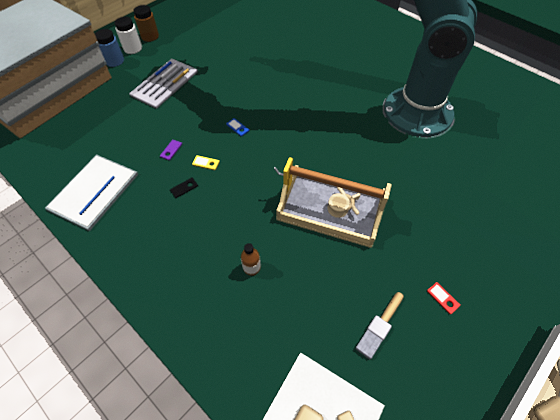

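View pics/top0.png

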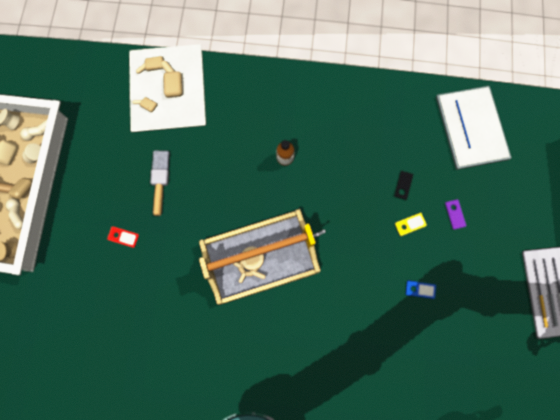

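Scene view: the yellow tag is at (206,162) and the tray at (335,205), with the hook at (279,171). Top view: the yellow tag is at (411,224), the tray at (260,257), and the yellow end and hook at (312,234)/(322,232).

Tag-shaped candidates in the top view are yellow (411,224), black (404,185), purple (456,214), blue (421,290) and red (123,237). Only (411,224) is yellow with a white label. I'll confirm it in a crop and measure.

```bash
cat > h.py <<'E'
import cv2,numpy as np
from workcell import *
def cam(n):
    c=camera_info(n);K=np.array([[c["fx"],0,c["cx"]],[0,c["fy"],c["cy"]],[0,0,1]])
    return K,np.array(c["dist_coeffs"]),np.array(c["rvec"]),np.array(c["tvec"])
def ray(n,p):
    K,d,r,t=cam(n);R=cv2.Rodrigues(r)[0]
    u=cv2.undistortPoints(np.array([[p]],float),K,d)[0,0]
    return -R.T@t.ravel(),R.T@np.array([u[0],u[1],1])
def onz(n,p,z):
    o,v=ray(n,p);return o+v*(z-o[2])/v[2]
def tri(pa,pb):  # scene px, top px
    o1,v1=ray("scene",pa);o2,v2=ray("top",pb)
    s=np.linalg.lstsq(np.c_[v1,-v2],o2-o1,rcond=None)[0]
    a,b=o1+s[0]*v1,o2+s[1]*v2;return (a+b)/2,np.linalg.norm(a-b)
def proj(n,P):
    K,d,r,t=cam(n);return cv2.projectPoints(np.array(P,float).reshape(-1,1,3),r,t,K,d)[0][:,0]
E
python3 - <<'E'
from h import *
a,b=cv2.imread("pics/scene0.png"),cv2.imread("pics/top0.png")
for n,f,c in(("scene",a,(206,162)),("top",b,(411,224))):
    w=f[c[1]-22:c[1]+22,c[0]-22:c[0]+22]
    h=cv2.cvtColor(w,cv2.COLOR_BGR2HSV);y=(((abs(h[...,0].astype(int)-28)<8)&(h[...,1]>120)&(h[...,2]>120))|(h[...,1]<60)&(h[...,2]>140)).astype(np.uint8)
    cs=max(cv2.findContours(y,0,2)[0],key=cv2.contourArea)
    pts=np.array([onz(n,p+np.array(c)-22,.006)[:2]*1000 for p in cs[:,0]],np.float32)
    print(n,"minrect mm",cv2.minAreaRect(pts))
    # holes
    cc,hh=cv2.findContours(y,cv2.RETR_CCOMP,1)
    for k,i in zip(cc,hh[0]):
        if i[3]>=0: print("hole",k[:,0].mean(0)+np.array(c)-22,len(k),onz(n,k[:,0].mean(0)+np.array(c)-22,.003))
def crop(f,x,y,w,h,s): return cv2.resize(f[y:y+h,x:x+w],None,fx=s,fy=s,interpolation=2)
v=np.zeros((600,800,3),np.uint8)
v[:250,:400]=crop(b,380,190,80,50,5); v[:250,400:800]=crop(a,170,135,80,50,5)
v[255:595,:400]=crop(b,190,200,150,120,3)[:340,:400]; v[255:595,405:800]=crop(a,265,140,135,115,3)[:340,:395]
cv2.imwrite("pics/crop1.png",v)
E
```

```text
scene minrect mm ((617.5775146484375, -342.33984375), (37.44904708862305, 74.66427612304688), 27.307641983032227)
hole [204. 165.] 8 [ 0.62700881 -0.3388486   0.003     ]
hole [206. 164.] 4 [ 0.62050769 -0.33738413  0.003     ]
hole [198.5 164. ] 6 [ 0.63561171 -0.35365661  0.003     ]
hole [211.5        163.33333333] 12 [ 0.60776078 -0.32735511  0.003     ]
hole [207. 162.] 4 [ 0.6134985  -0.34097135  0.003     ]
hole [194.28571429 162.71428571] 7 [ 0.64095121 -0.36656147  0.003     ]
hole [195. 160.] 4 [ 0.63280745 -0.37299568  0.003     ]
hole [208.  159.5] 6 [ 0.6051734 -0.3460386  0.003    ]
hole [206. 158.] 4 [ 0.60543437 -0.35480325  0.003     ]
hole [196. 158.] 4 [ 0.62579122 -0.37673803  0.003     ]
hole [201. 157.] 4 [ 0.61308653 -0.36873022  0.003     ]
top minrect mm ((615.9403686523438, -346.82366943359375), (38.520870208740234, 77.13493347167969), 27.483808517456055)
hole [413.5 228. ] 6 [ 0.60638721 -0.35643486  0.003     ]
hole [416.5 227. ] 6 [ 0.60981102 -0.3640366   0.003     ]
hole [410.28571429 227.71428571] 7 [ 0.60624948 -0.34810173  0.003     ]
hole [418.5 226. ] 6 [ 0.61296444 -0.36906459  0.003     ]
hole [409. 226.] 4 [ 0.6103558  -0.34452979  0.003     ]
hole [421. 225.] 4 [ 0.61625903 -0.37539382  0.003     ]
hole [403.69230769 226.69230769] 13 [ 0.60709929 -0.33095512  0.003     ]
hole [408. 224.] 4 [ 0.61529008 -0.34164882  0.003     ]
hole [423. 222.] 8 [ 0.62464718 -0.38016697  0.003     ]
hole [407.  221.5] 6 [ 0.62153697 -0.33868883  0.003     ]
hole [422.  219.5] 6 [ 0.63091615 -0.37723451  0.003     ]
hole [409. 219.] 4 [ 0.62862564 -0.34348226  0.003     ]
hole [411.5 218. ] 6 [ 0.63193696 -0.34980457  0.003     ]
hole [421.  217.5] 6 [ 0.63588421 -0.3743665   0.003     ]
hole [414. 217.] 4 [ 0.63525236 -0.35613634  0.003     ]
hole [420. 216.] 4 [ 0.63954549 -0.37156412  0.003     ]
hole [416.5 216. ] 6 [ 0.63857191 -0.36247768  0.003     ]
```

View pics/crop1.png

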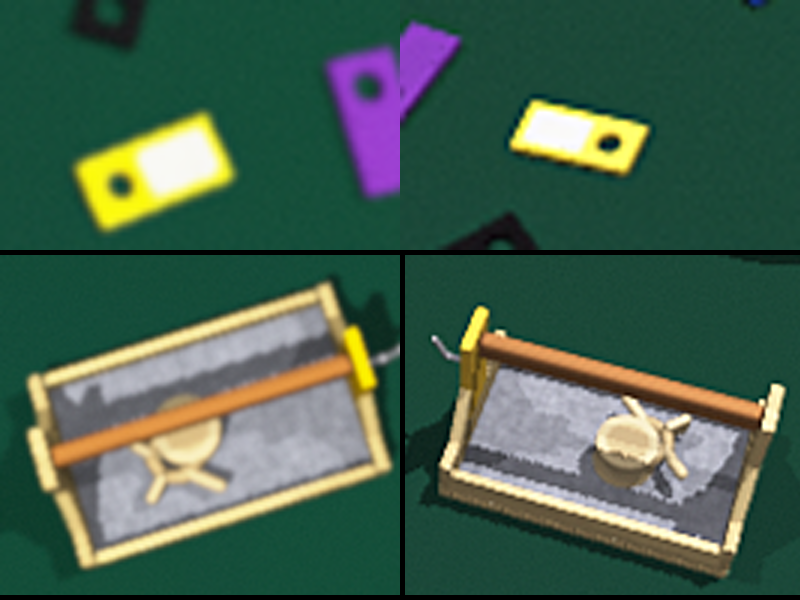

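The crop confirms the yellow tag with its white label. Its eye is at top (403.8,226.8) and scene (211.8,163.6), towards the tray side. The hook and the orange bar are clear in both views. Next I measure the bar and hook, and how far to move.

Run:
```python
from h import *
L={}
for n,f in(("scene","pics/scene0.png"),("top","pics/top0.png")):
    im=cv2.imread(f);h=cv2.cvtColor(im,cv2.COLOR_BGR2HSV)
    x0,y0,w,hh=(265,140,135,115) if n=="scene" else (190,200,150,120)
    m=np.zeros(h.shape[:2],np.uint8);s=h[y0:y0+hh,x0:x0+w]
    m[y0:y0+hh,x0:x0+w]=(s[...,0]>5)&(s[...,0]<16)&(s[...,1]>140)&(s[...,2]>60)
    m=cv2.morphologyEx(m,cv2.MORPH_OPEN,np.ones((2,2),np.uint8))
    c=max(cv2.findContours(m,0,2)[0],key=cv2.contourArea)
    r=cv2.minAreaRect(c);b=cv2.boxPoints(r);print(n,r)
    # ends: midpoints of short sides
    e=[(b[i]+b[(i+1)%4])/2 for i in range(4) if np.linalg.norm(b[i]-b[(i+1)%4])<15]
    e.sort(key=lambda p:p[0]*(1 if n=="scene" else -1)) # yellow end first
    L[n]=e;print([onz(n,p,.138 if n=="top" else .133).round(4) for p in e])
P=[tri(L["scene"][i],L["top"][i]) for i in(0,1)];print(P)
# yellow board and hook tip
for n,f,(x0,y0,w,hh) in(("scene","pics/scene0.png",(268,155,40,50)),("top","pics/top0.png",(295,215,50,45))):
    h=cv2.cvtColor(cv2.imread(f),cv2.COLOR_BGR2HSV)[y0:y0+hh,x0:x0+w]
    g=(h[...,1]<80)&(h[...,2]>70); k,l,st,ce=cv2.connectedComponentsWithStats(g.astype(np.uint8))
    for i in range(1,k):
        if st[i,4]>3: print(n,"grey",st[i]+[x0,y0,0,0,0])
```

```text
scene ((337.4772033691406, 182.46058654785156), (97.26764678955078, 8.502867698669434), 14.931418418884277)
[array([ 0.5427, -0.0726,  0.133 ]), array([0.4453, 0.144 , 0.133 ])]
top ((257.6910400390625, 252.59861755371094), (7.884777069091797, 103.4344711303711), 72.29956817626953)
[array([ 0.5335, -0.0824,  0.138 ]), array([0.4381, 0.1316, 0.138 ])]
[(array([ 0.53544441, -0.08143334,  0.119022  ]), np.float64(0.0036858029615952997)), (array([0.43783611, 0.1376797 , 0.11977608]), np.float64(0.0072438191584836015))]
scene grey [296 165   3   2   5]
scene grey [274 167   9   9  28]
scene grey [286 177  22  28 466]
scene grey [280 203   2   2   4]
top grey [295 216   7  20  90]
top grey [313 229  13   8  51]
top grey [295 241  17  19 249]
```

Bar length is 234–238 mm against 240 given, and its direction agrees in both views (0.41,-0.91). Tag pose: centre (0.617,-0.345), x axis (-0.46,0.89). I turn the tool first, then go over.

```bash
python3 -m inch '0 0 -9.8 0 0 0 0.2;0 0 -9.8 0 0 0 0.3;0 0 -9.8 0 0 0 0.45;0 0 -9.8 0 0 0 0.45;0 0 -9.8 0 0 0 0.45;0 0 -9.8 0 0 0 0.45;0 0 -9.8 0 0 0 0.45;0 0 -9.8 0 0 0 0.45'; python3 -m inch '0 0 -9.8 0 0 0 0.45;0 0 -10 0 0 0 0.45;0 0 0 10 45 0 0.45;0 0 0 10 45 0 0.45;0 0 0 10 45 0 0.45;0 0 0 10 45 0 0.45;0 0 0 10 45 0 0.45;0 0 0 10 45 0 0.45'
```

```text
time_s: 1.1
position: [0.2386, -0.6841, 0.2386]
eef_rot: [[-0.138, 0.99, -0.001], [0.99, 0.138, 0.001], [0.001, -0.0, -1.0]]
wrist_force: [-0.8, -0.9, 1.2]
opening: 0.55
grasp_force: 0.0
time_s: 2.1
position: [0.4515, -0.5057, 0.2388]
eef_rot: [[-0.461, 0.888, -0.001], [0.888, 0.461, 0.001], [0.001, -0.0, -1.0]]
wrist_force: [0.1, 0.1, 0.6]
opening: 0.556
grasp_force: 0.0
```

```bash
python3 -m inch '0 0 0 8 36 20 0.45;0 0 0 8 36 30 0.45;0 0 0 8 36 30 0.45;0 0 0 8 36 30 0.45;0 0 0 8 36 30 0.45;0 0 0 8 36 25 0.45;0 0 0 0 0 0 0.45;0 0 0 0 0 0 0.45'
python3 - <<'E'
from h import *
s=state();print(s["position"],s["opening"])
v=[]
for n,(x,y) in(("scene",(206,162)),("top",(411,224))):
    f=grab_frame(n);cv2.imwrite(f"pics/{n}1.png",f)
    v.append(cv2.resize(f[y-40:y+35,x-40:x+40],(400,375),interpolation=2))
    print(n,proj(n,[s["position"],s["position"]+s["eef_rot"][:,2]*.008]))
cv2.imwrite("pics/crop2.png",np.hstack(v))
E
```

```text
time_s: 3.1
position: [0.6198, -0.3652, 0.0739]
eef_rot: [[-0.461, 0.888, -0.001], [0.888, 0.461, -0.0], [0.0, -0.001, -1.0]]
wrist_force: [0.6, -0.5, 1.1]
opening: 0.545
grasp_force: 0.0
[ 0.61980355 -0.36520646  0.07388304] 0.5450719153748304
scene [[195.63466987 142.94370349]
 [196.15822902 144.82515528]]
top [[424.43926686 218.14083971]
 [423.57973966 218.74800713]]
```

View pics/crop2.png

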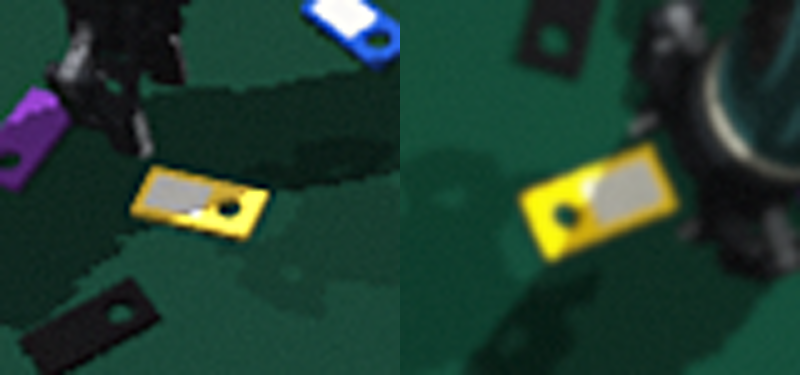

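The gripper is over the label end, with one finger on each side. In the top crop the tag spans (520–680,145–260), and its eye is free at (567,215). Descending.

```bash
python3 -m inch '0 0 0 2 6 20 0.45;0 0 0 0 0 20 0.45;0 0 0 0 0 16 0.45;0 0 0 0 0 0 0.45;0 0 0 0 0 0 0.45'; python3 -m inch '0 0 0 0 0 3 0.45;0 0 0 0 0 3 0.45;0 0 0 0 0 0 0.45;0 0 0 0 0 0 0.45'
```

```text
time_s: 3.82
position: [0.625, -0.3602, 0.0182]
eef_rot: [[-0.461, 0.888, 0.0], [0.888, 0.461, -0.0], [-0.0, 0.0, -1.0]]
wrist_force: [0.3, 0.8, 0.2]
opening: 0.549
grasp_force: 0.0
time_s: 4.32
position: [0.6249, -0.3602, 0.0124]
eef_rot: [[-0.461, 0.888, 0.0], [0.888, 0.461, -0.0], [-0.0, 0.0, -1.0]]
wrist_force: [-0.0, 0.3, -0.0]
opening: 0.552
grasp_force: 0.0
```

```bash
python3 -m inch '0 0 0 0 0 3 0.45;0 0 0 0 0 0 0.45;0 0 0 0 0 0 0.7;0 0 0 0 0 0 1;0 0 0 0 0 0 1;0 0 0 0 0 0 1;0 0 0 0 0 0 1'
```

```text
time_s: 5.2
position: [0.6252, -0.3602, 0.0096]
eef_rot: [[-0.461, 0.887, 0.001], [0.887, 0.461, -0.0], [-0.0, 0.0, -1.0]]
wrist_force: [0.0, -0.1, 3.3]
opening: 0.365
grasp_force: 59.8
```

```bash
python3 -m inch '0 0 0 0 0 -20 1;0 0 0 0 0 -40 1;0 0 0 0 0 -40 1;0 0 0 0 0 -40 1;0 0 3.4 0 0 -40 1;0 0 0 0 0 0 1;0 0 0 0 0 0 1'
python3 - <<'E'
from h import *
s=state()
sx,tx=(274.5,167.5),(325,230.5)
print("tip tri",tri(sx,tx),onz("scene",sx,.117),onz("top",tx,.117))
p=s["position"];e=p+s["eef_rot"]@[.037,0,.007]
v=[]
for n in("scene","top"):
    f=grab_frame(n);cv2.imwrite(f"pics/{n}2.png",f)
    u=proj(n,[e])[0];print(n,u);x,y=u.astype(int)
    v.append(cv2.resize(f[y-37:y+38,x-40:x+40],(400,375),interpolation=2))
cv2.imwrite("pics/crop3.png",np.hstack(v))
E
```

```text
time_s: 6.08
position: [0.6241, -0.3601, 0.1893]
eef_rot: [[-0.408, 0.913, -0.001], [0.913, 0.408, -0.0], [0.0, -0.001, -1.0]]
wrist_force: [-0.5, -0.3, -0.4]
opening: 0.368
grasp_force: 59.5
tip tri (array([ 0.55502223, -0.12103009,  0.11347075]), np.float64(0.006190427851979195)) [ 0.55551888 -0.11627558  0.117     ] [ 0.55621469 -0.12336711  0.117     ]
scene [200.82016525 120.13519956]
top [419.80079622 212.05909658]
```

View pics/crop3.png

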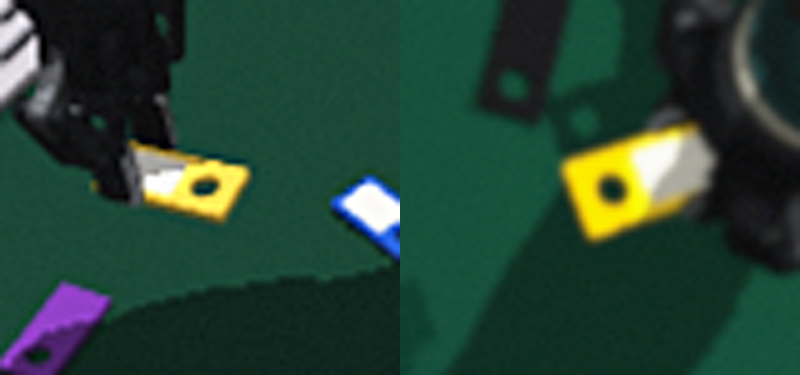

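The tag is held level, with its eye free at scene (200.8,120.2) and top (421.2,212.6), within 1.5 px of the prediction. I move it above the hook tip.

```bash
python3 -m inch '0 0 0 30 5 0 1;0 0 0 40 7 0 1;0 0 0 45 8 0 1;0 0 0 40 7 10 1;0 0 0 36 5 10 1;0 0 0 20 3 5 1;0 0 0 0 0 0 1;0 0 0 0 0 0 1'
python3 - <<'E'
from h import *
s=state();p=s["position"];e=p+s["eef_rot"]@[.037,0,.007];print(p,e)
v=[]
for n in("scene","top"):
    f=grab_frame(n);cv2.imwrite(f"pics/{n}3.png",f)
    t=np.array((274.5,167.5) if n=="scene" else (325.5,230.5))
    u=proj(n,[e])[0];print(n,"eye",u,"crop org",(t.astype(int)-[30,28]))
    x,y=t.astype(int)
    v.append(cv2.resize(f[y-28:y+28,x-30:x+30],(400,373),interpolation=2))
cv2.imwrite("pics/crop4.png",np.hstack(v))
E
```

```text
time_s: 7.18
position: [0.5715, -0.1552, 0.1643]
eef_rot: [[-0.406, 0.914, 0.001], [0.914, 0.406, -0.001], [-0.001, 0.0, -1.0]]
wrist_force: [-1.0, 0.2, -0.1]
opening: 0.368
grasp_force: 59.5
[ 0.57150016 -0.15522298  0.16432788] [ 0.55650055 -0.12141073  0.15727497]
scene eye [272.41757045 156.59341839] crop org [244 139]
top eye [325.56180781 227.39759689] crop org [295 202]
```

View pics/crop4.png

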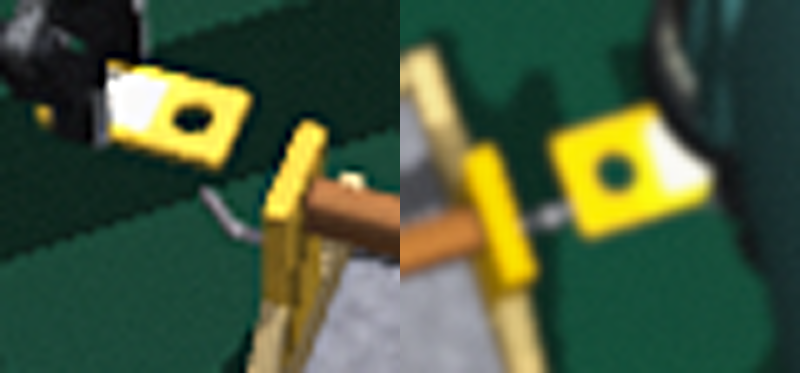

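Scene: the eye is at (273.0,156.9) and the hook tip at (274.7,167.5). Top: the eye is at (327.1,227.7), so it shows a +1.5 px bias. I correct the tip with these eye residuals.

Run:
```python
from h import *
s=state();p=s["position"];R=s["eef_rot"];e=p+R@[.037,0,.007]
es,et=proj("scene",[e])[0],proj("top",[e])[0]
ts=np.array([274.6,167.4])-([272.95,156.85]-es); tt=np.array([325,230.])-([327.1,227.65]-et)
im=cv2.imread("pics/top0.png")[226:240,310:330]; print(im.max(2))
T,g=tri(ts,tt);a,b=onz("scene",ts,.117),onz("top",tt,.117);print(T,g,a,b)
m=(a+b)/2;print("m",m,"tool shift mm",R.T@(m-e)*1000)
for k in(a,b):print(R.T@(k-e)*1000)
```

```text
[[122  54  42  42  43  44  45  46  44  43  44  45  51  61  69  75  75  77
   78  77]
 [153  62  42  44  43  43  44  44  43  43  45  48  57  67  75  75  78  77
   77  78]
 [183  77  46  44  43  46  44  42  44  43  42  47  60  72  80  78  78  78
   77  76]
 [218 119  51  43  44  44  46  44  42  42  45  52  74  98 103  90  78  76
   77  80]
 [237 149  59  44  43  44  43  42  44  45  52  70 109 144 145 106  79  77
   78  78]
 [243 180  80  45  42  43  47  48  52  60  76 100 135 165 159 116  81  75
   78  78]
 [249 219 120  51  46  53  68  85  87  96 111 124 135 143 135 102  80  77
   79  78]
 [251 239 152  64  61  77 115 146 143 128 124 120 113 106  98  83  78  76
   76  79]
 [251 245 185 105  91 109 146 175 164 128 109  98  88  81  79  78  78  78
   76  78]
 [252 249 224 150 105 109 127 147 132  98  85  79  79  77  77  78  78  77
   78  77]
 [252 251 239 170  94  78  81  86  80  74  78  77  75  77  79  80  78  79
   77  76]
 [251 252 244 186  91  54  49  50  59  71  77  77  77  76  77  77  76  77
   77  77]
 [251 252 249 219 121  51  42  45  57  72  78  80  77  76  78  77  77  76
   78  75]
 [249 252 251 238 151  62  41  47  58  73  77  76  77  78  76  78  77  77
   79  77]]
[ 0.55667694 -0.11867969  0.11819305] 0.0026328121302962694 [ 0.55538485 -0.11816516  0.117     ] [ 0.5576516  -0.11983867  0.117     ]
m [ 0.55651822 -0.11900191  0.117     ] tool shift mm [ 2.4337517   1.02570759 40.40514756]
[ 3.65763449  0.32799117 40.40316597]
[ 1.2098689   1.72342401 40.40712916]
```

```bash
python3 -m inch '0 0 0 4 0.5 0 1;0 0 0 0 0 15 1;0 0 0 0 0 15 1;0 0 0 0 0 6 1;0 0 0 0 0 0 1;0 0 0 0 0 0 1'
python3 - <<'E'
from h import *
s=state();p=s["position"];e=p+s["eef_rot"]@[.037,0,.0066];print(p,e,s["wrist_force"])
v=[]
for n in("scene","top"):
    f=grab_frame(n);cv2.imwrite(f"pics/{n}4.png",f)
    x,y=(274,167) if n=="scene" else (325,230)
    v.append(cv2.resize(f[y-19:y+19,x-20:x+20],(400,380),interpolation=2))
cv2.imwrite("pics/crop5.png",np.hstack(v))
E
```

```text
time_s: 8.02
position: [0.57, -0.1493, 0.1284]
eef_rot: [[-0.407, 0.913, 0.0], [0.913, 0.407, -0.0], [-0.0, 0.0, -1.0]]
wrist_force: [0.0, 0.8, 0.2]
opening: 0.366
grasp_force: 59.5
[ 0.56996003 -0.14930363  0.12840793] [ 0.55488554 -0.11551501  0.12180123] [0.00241122 0.8162652  0.16143065]
```

View pics/crop5.png

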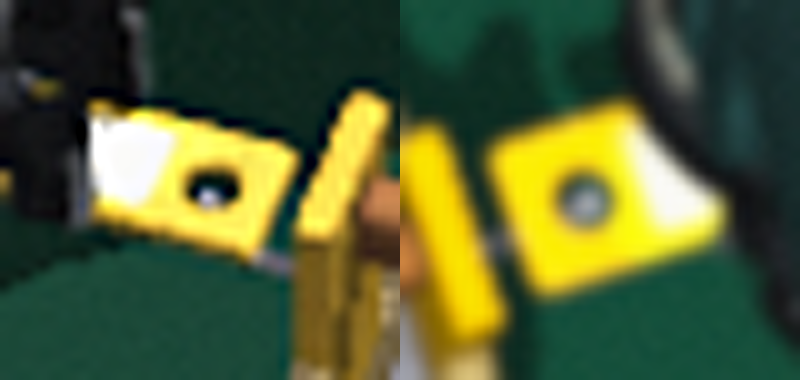

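The tip shows inside the eye in both views: scene crop (214,195) in the hole at (212,188), top crop (585,203) in the hole at (583,201). I lower along the wire.

```bash
python3 -m inch '0 0 0 1.5 0 4 1;0 0 0 2 0 4 1;0 0 0 2 0 4 1;0 0 0 0 0 0 1;0 0 0 0 0 0 1'
python3 - <<'E'
from h import *
s=state();print(s["position"],s["wrist_force"],s["moment"])
v=[]
for n in("scene","top"):
    f=grab_frame(n);cv2.imwrite(f"pics/{n}5.png",f)
    x,y=(274,167) if n=="scene" else (325,230)
    v.append(cv2.resize(f[y-19:y+19,x-20:x+20],(400,380),interpolation=2))
cv2.imwrite("pics/crop6.png",np.hstack(v))
E
```

```text
time_s: 8.75
position: [0.5675, -0.1443, 0.1163]
eef_rot: [[-0.407, 0.913, 0.0], [0.913, 0.407, -0.0], [-0.0, -0.0, -1.0]]
wrist_force: [0.2, -0.9, -0.2]
opening: 0.365
grasp_force: 59.5
[ 0.5674938  -0.14430041  0.11628376] [ 0.17847734 -0.92125526 -0.20084852] [-0.02215398  0.02416363  0.01641597]
```

View pics/crop6.png

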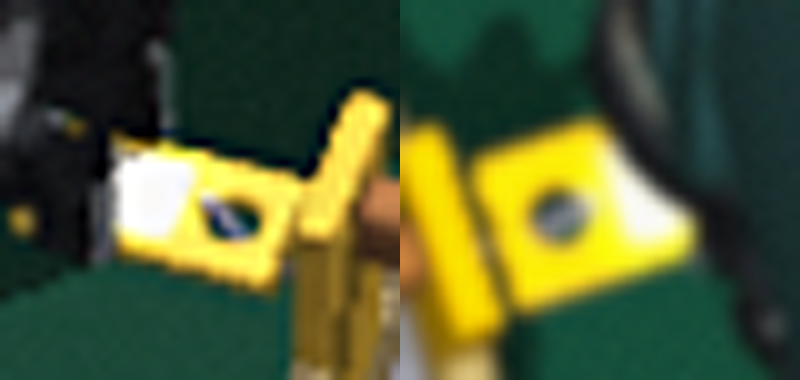

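The wire runs through the eye and no contact force shows. I lower slightly more and release.

```bash
python3 -m inch '0 0 0 1.5 0 3 1;0 0 0 0 0 0 1;0 0 0 0 0 0 0.3;0 0 0 0 0 0 0.3;0 0 0 0 0 0 0.3;0 0 0 0 0 0 0.3;0 0 0 0 0 0 0.3;0 0 0 0 0 0 0.3'; python3 -m inch '0 0 0 -20 0 -10 0.3;0 0 0 -20 0 -30 0.3;0 0 0 -20 0 -40 0.3;0 0 0 0 0 -40 0.3;0 0 0 0 0 -20 0.3;0 0 0 0 0 0 0.3;0 0 0 0 0 0 0.3'
python3 - <<'E'
from h import *
s=state();print(s["position"],s["wrist_force"])
v=[]
for n in("scene","top"):
    f=grab_frame(n);cv2.imwrite(f"pics/{n}6.png",f)
    x,y=(320,190) if n=="scene" else (275,240)
    v.append(cv2.resize(f[y-60:y+60,x-65:x+65],(400,369),interpolation=2))
cv2.imwrite("pics/crop7.png",np.hstack(v))
E
```

```text
time_s: 9.85
position: [0.5668, -0.1429, 0.1133]
eef_rot: [[-0.407, 0.913, -0.0], [0.913, 0.407, 0.0], [0.0, -0.0, -1.0]]
wrist_force: [-0.2, 0.2, -0.7]
opening: 0.698
grasp_force: 0.0
time_s: 10.72
position: [0.5904, -0.1976, 0.2521]
eef_rot: [[-0.408, 0.913, -0.002], [0.913, 0.408, 0.0], [0.001, -0.002, -1.0]]
wrist_force: [0.9, -0.0, -0.3]
opening: 0.7
grasp_force: 0.0
[ 0.59037596 -0.19763082  0.25214607] [ 0.88453626 -0.03914816 -0.33756698]
```

View pics/crop7.png

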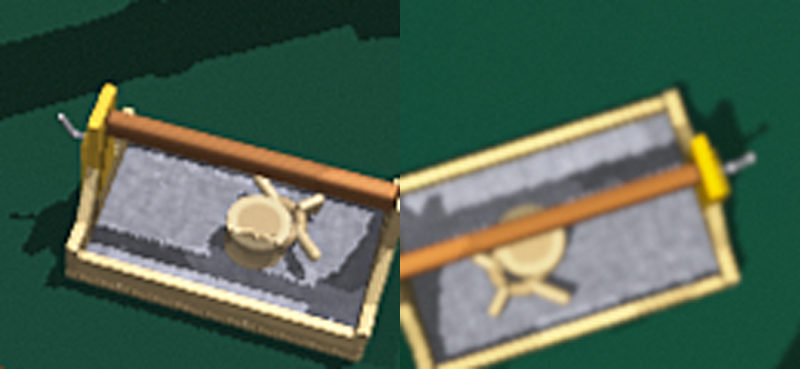

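The crop shows the tray, vertebra and bare hook (scene crop (65,125)), but no tag is evident beside it. I check yellow masks over the full frames.

Run:
```python
from h import *
v=[]
for n in("scene","top"):
    for k in (0,6):
        f=cv2.imread(f"pics/{n}{k}.png");h=cv2.cvtColor(f,cv2.COLOR_BGR2HSV)
        m=((abs(h[...,0].astype(int)-27)<7)&(h[...,1]>170)&(h[...,2]>60)).astype(np.uint8)
        q,l,st,ce=cv2.connectedComponentsWithStats(m)
        print(n,k,[list(x) for x in st[1:] if x[4]>8])
        x,y=(285,175) if n=="scene" else (315,235)
        v.append(cv2.resize(f[y-20:y+20,x-27:x+26],(400,300),interpolation=2))
cv2.imwrite("pics/crop8.png",np.vstack([np.hstack(v[:2]),np.hstack(v[2:])]))
```

```text
scene 0 [[np.int32(284), np.int32(158), np.int32(9), np.int32(34), np.int32(123)], [np.int32(209), np.int32(161), np.int32(6), np.int32(4), np.int32(12)], [np.int32(192), np.int32(162), np.int32(27), np.int32(8), np.int32(44)]]
scene 6 [[np.int32(282), np.int32(157), np.int32(11), np.int32(35), np.int32(183)]]
top 0 [[np.int32(395), np.int32(213), np.int32(31), np.int32(23), np.int32(229)], [np.int32(304), np.int32(223), np.int32(12), np.int32(24), np.int32(161)], [np.int32(544), np.int32(317), np.int32(3), np.int32(9), np.int32(15)]]
top 6 [[np.int32(303), np.int32(223), np.int32(14), np.int32(24), np.int32(185)], [np.int32(540), np.int32(296), np.int32(6), np.int32(30), np.int32(38)]]
```

View pics/crop8.png

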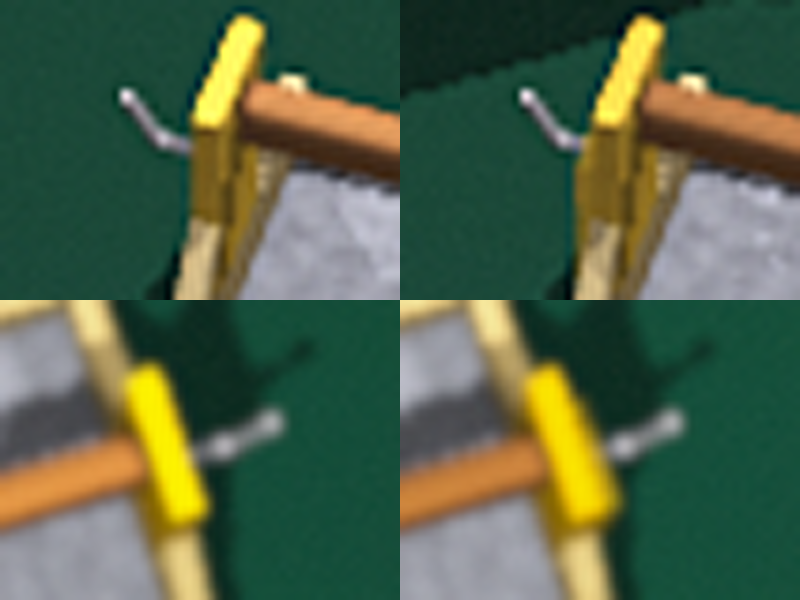

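Before and after, the yellow area grew just outside the end board, at scene crop (585,185) and top crop (600,450) beneath the hook wire. The loose yellow tag has gone from the bench, so the tag hangs on the level run next to the board. Now the handle: bar mid is at about (0.489,0.030), from the tip and bar measurements.

```bash
python3 -m inch '0 0 0 30 0 0 0.2;0 0 0 45 0 0 0.2;0 0 0 50 0 0 0.2;0 0 0 50 0 0 0.2;0 0 0 45 0 0 0.2;0 0 0 29 0 0 0.2;0 0 0 0 0 0 0.2;0 0 0 0 0 0 0.2'
python3 - <<'E'
from h import *
s=state();R=s["eef_rot"];p=s["position"]
print(p,R.T@(np.array([.489,.030,.118])-p)*1000)
# blue, red tags, bottle unmoved check later; yellow now
for n in("scene","top"):
    f=grab_frame(n);cv2.imwrite(f"pics/{n}7.png",f);h=cv2.cvtColor(f,cv2.COLOR_BGR2HSV)
    m=((abs(h[...,0].astype(int)-27)<7)&(h[...,1]>170)&(h[...,2]>60)).astype(np.uint8)
    q,l,st,ce=cv2.connectedComponentsWithStats(m);print(n,[x.tolist() for x in st[1:] if x[4]>8])
E
```

```text
time_s: 11.82
position: [0.49, 0.0287, 0.2528]
eef_rot: [[-0.407, 0.914, -0.001], [0.914, 0.407, -0.001], [-0.0, -0.001, -1.0]]
wrist_force: [-0.2, -0.7, -0.2]
opening: 0.798
grasp_force: 0.0
[0.48996689 0.02871151 0.25275577] [  1.59353988  -0.23021493 134.75578086]
scene [[281, 158, 12, 34, 150]]
top [[303, 223, 14, 24, 186], [540, 296, 6, 30, 41]]
```

```bash
python3 -m inch '0 0 0 1 0 20 0.2;0 0 0 0 0 35 0.2;0 0 0 0 0 35 0.2;0 0 0 0 0 25 0.2;0 0 0 0 0 13 0.2;0 0 0 0 0 6 0.2;0 0 0 0 0 0 0.2;0 0 0 0 0 0 0.2'; python3 -m inch '0 0 0 0 0 0 0.4;0 0 0 0 0 0 0.5;0 0 0 0 0 0 0.6;0 0 0 0 0 0 0.7;0 0 0 0 0 0 0.75;0 0 0 0 0 0 0.8;0 0 0 0 0 0 0.8'; python3 -m inch '0 0 0 0 0 0 0.85;0 0 0 0 0 0 0.9;0 0 0 0 0 0 1;0 0 0 0 0 0 1;0 0 0 0 0 0 1'
```

```text
time_s: 12.92
position: [0.4901, 0.0306, 0.1201]
eef_rot: [[-0.407, 0.913, 0.002], [0.913, 0.407, 0.0], [-0.001, 0.002, -1.0]]
wrist_force: [-0.2, 0.1, 0.4]
opening: 0.799
grasp_force: 0.0
time_s: 13.8
position: [0.4894, 0.0306, 0.1193]
eef_rot: [[-0.407, 0.913, -0.0], [0.913, 0.407, -0.0], [0.0, -0.0, -1.0]]
wrist_force: [-0.8, 0.4, -0.4]
opening: 0.2
grasp_force: 0.0
time_s: 14.42
position: [0.4889, 0.0303, 0.1193]
eef_rot: [[-0.407, 0.913, -0.001], [0.913, 0.407, -0.001], [-0.0, -0.001, -1.0]]
wrist_force: [-2.4, -2.0, 6.0]
opening: 0.174
grasp_force: 59.9
```

Gripped: the opening is about 15 mm on the 16 mm bar, at 60 N. Lifting gently.

```bash
python3 -m inch '0 0 0 0 0 -1 1;0 0 0 0 0 -2 1;0 0 0 0 0 -4 1;0 0 0 0 0 -5 1;0 0 0 0 0 -5 1;0 0 0 0 0 -5 1;0 0 0 0 0 -4 1;0 0 0 0 0 -4 1'
```

```text
time_s: 15.42
position: [0.4894, 0.0306, 0.1496]
eef_rot: [[-0.407, 0.913, 0.0], [0.913, 0.407, -0.0], [-0.0, 0.0, -1.0]]
wrist_force: [-0.1, 0.3, -6.1]
opening: 0.179
grasp_force: 58.6
```

```bash
python3 -m inch '0 0 0 0 0 -4 1;0 0 0 0 0 -6 1;0 0 0 0 0 -8 1;0 0 0 0 0 -8 1;0 0 0 0 0 -8 1;0 0 0 0 0 -8 1;0 0 0 0 0 -8 1;0 0 0 0 0 -8 1'; python3 -m inch '0 0 0 0 0 -8 1;0 0 0 0 0 -8 1;0 0 0 0 0 -8 1;0 0 0 0 0 -8 1;0 0 0 0 0 -8 1;0 0 0 0 0 -7 1;0 0 0 0 0 -5 1;0 0 0 0 0 -4 1'; python3 -m inch '0 0 0 0 0 -3 1;0 0 0 0 0 -2 1;0 0 0 0 0 -1 1;0 0 0 0 0 0 1;0 0 0 0 0 0 1;0 0 0 0 0 0 1;0 0 0 0 0 0 1;0 0 0 0 0 0 1'
python3 - <<'E'
from h import *
s=state();print(s["moment"],s["position"])
for n in("scene","top"):
    f=grab_frame(n);cv2.imwrite(f"pics/{n}8.png",f);h=cv2.cvtColor(f,cv2.COLOR_BGR2HSV)
    m=((abs(h[...,0].astype(int)-27)<7)&(h[...,1]>170)&(h[...,2]>60)).astype(np.uint8)
    q,l,st,ce=cv2.connectedComponentsWithStats(m);print(n,[x.tolist() for x in st[1:] if x[4]>8])
    g=(h[...,1]<80)&(h[...,2]>70)
    u=np.array([.4894,.0306,0]);X=np.array([.408,-.913,0])
    print(n,"pred tip,yellow board top",proj(n,[u+X*.161+[0,0,.267],u+X*.13+[0,0,.296],u-X*.13+[0,0,.296]]).round(1).tolist())
    K=proj(n,[u+X*.161+[0,0,.267]])[0].astype(int)
    w=g[K[1]-12:K[1]+14,K[0]-15:K[0]+15];print("\n".join("".join(".#"[int(c)] for c in r) for r in w))
    # plywood-coloured far board top: extents of light wood near predicted
E
```

```text
time_s: 16.42
position: [0.4893, 0.0305, 0.2078]
eef_rot: [[-0.407, 0.913, -0.0], [0.913, 0.407, -0.0], [0.0, -0.0, -1.0]]
wrist_force: [-0.3, -0.3, -5.7]
opening: 0.177
grasp_force: 58.5
time_s: 17.42
position: [0.4894, 0.0306, 0.2635]
eef_rot: [[-0.407, 0.913, -0.0], [0.913, 0.407, -0.0], [0.0, -0.0, -1.0]]
wrist_force: [0.1, 0.3, -6.5]
opening: 0.176
grasp_force: 58.6
time_s: 18.42
position: [0.4894, 0.0306, 0.2693]
eef_rot: [[-0.407, 0.913, -0.0], [0.913, 0.407, 0.0], [0.0, -0.0, -1.0]]
wrist_force: [0.2, 0.8, -7.0]
opening: 0.179
grasp_force: 58.6
[0.01035634 0.01098941 0.03156316] [0.48942358 0.03059215 0.26927533]
scene [[281, 114, 13, 44, 282]]
scene pred tip,yellow board top [[273.3, 126.1], [286.4, 120.1], [405.9, 149.4]]
..............................
..............................
..............................
..............................
..............................
..............................
..............................
..............................
..............................
..............................
..............................
.................
[... 685 characters left out ...]
..................
..............................
..............................
..............................
..............................
..............................
..............................
..............................
..............................
................##............
................###...........
...............###............
..........#...................
.......#####..................
.......#####..................
.......####...................
........#.....................
..............................
..............................
..............................
..............................
..............................
..............................
```

The hook tip is where a level tray lifted 150 mm puts it, within 1 px in both views, and the load is about 0.65 kg. Next I hold, do a final check and hand in.

```bash
for i in 1 2 3; do python3 -m inch '0 0 0 0 0 0 1;0 0 0 0 0 0 1;0 0 0 0 0 0 1;0 0 0 0 0 0 1;0 0 0 0 0 0 1;0 0 0 0 0 0 1;0 0 0 0 0 0 1;0 0 0 0 0 0 1' | grep -E 'time|pos|opening'; done
python3 - <<'E'
from h import *
for n in("scene","top"):
    f=grab_frame(n);h=cv2.cvtColor(f,cv2.COLOR_BGR2HSV);a=cv2.imread(f"pics/{n}0.png");b=cv2.imread(f"pics/{n}8.png")
    m=((abs(h[...,0].astype(int)-27)<7)&(h[...,1]>170)&(h[...,2]>60)).astype(np.uint8)
    print(n,[x.tolist() for x in cv2.connectedComponentsWithStats(m)[2][1:] if x[4]>8],"drift",cv2.absdiff(f,b).max())
    for c,lo,hi in(("blue",105,125),("red",0,4)):
        o=[]
        for im in(a,f):
            q=cv2.cvtColor(im,cv2.COLOR_BGR2HSV);k=((q[...,0]>=lo)&(q[...,0]<=hi)&(q[...,1]>190)&(q[...,2]>100)).astype(np.uint8)
            o.append([x.tolist() for x in cv2.connectedComponentsWithStats(k)[2][1:] if x[4]>25])
        print(c,o)
E
```

```text
time_s: 19.52
position: [0.4894, 0.0306, 0.2693]
opening: 0.173
time_s: 20.52
position: [0.4894, 0.0306, 0.2693]
opening: 0.181
time_s: 21.52
position: [0.4894, 0.0306, 0.2693]
opening: 0.174
scene [[281, 114, 13, 44, 285]] drift 67
blue [[[234, 125, 15, 11, 71], [80, 177, 34, 37, 61]], [[156, 62, 15, 13, 35], [226, 118, 23, 18, 102], [80, 177, 34, 37, 62]]]
red [[], [[427, 290, 24, 24, 27]]]
top [[306, 211, 16, 28, 237], [540, 296, 6, 30, 42]] drift 15
blue [[[406, 281, 13, 15, 145]], [[406, 281, 16, 16, 154]]]
red [[[108, 227, 21, 18, 146], [127, 232, 11, 15, 34]], [[108, 227, 21, 18, 147], [127, 233, 11, 14, 31]]]
```

```bash
python3 -c "
from workcell import *
print(hand_in())"
```

```text
the job is handed in; nothing more can be done
None
```

I hung the yellow tag on the tray's hook and handed in with the arm holding the tray level and still, about 15 cm up, after more than 3 s of holding. The blue and red tags are unmoved; I did not re-check the bottle, the brush or (except by the load) the vertebra.

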